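Crack open a plaster press mould with a wedge

TASK

Open the plaster mould in the bench screw press: first unscrew the handwheel one full turn (counter-clockwise seen from above) so the platen clears the mould. Then take the wooden wedge, slide it thin end first, flat side down, into the notch in the front of the parting line and push until the front edge of the upper half has just lifted, about 4 mm off the lower half, without shifting it off its keys. Finish like that, still gripping the wedge in the crack so air can get in, and leave the other things on the bench where they are.

Things in the scene. Friction and masses are not known exactly. Their poses are not given: they have to be found in the camera images.
- press: green screw press bolted to the bench, base 130 mm deep (x) by 210 wide (y). Origin: centre of its underside, on the bench; x points from its open front to its back, y left, z up. Holds the fixed lower mould half (white plaster, 110 x 140 mm, flat top face = parting plane, 58 mm up). 18 mm columns 88 mm left and right of centre; crosshead 128 to 152 mm up, handwheel above it
- parting_front (a point): middle of the front edge of the lower half's top face (on the press, 55 mm in front of its centre, 58 mm up): the floor of the notch mouth. The notch above it is cut in the underside of the upper half: 44 mm wide, 10 mm high, 75 mm deep, open to the front
- mould_top: loose upper half of the mould, white plaster block 110 x 140 x 40 mm, about 0.9 kg, lying on the lower half; two 7 mm high tapered keys of the lower half stand in its pockets with about 2 mm play. Origin: centre of its underside; axes as the press while closed
- top_lip (a point): point on the upper half in the middle of the front edge of its underside (the parting plane); coincides with parting_front while the mould is closed, so its height above parting_front is the gap opened at the front edge
- handwheel (a joint): angle of the handwheel in rad: 0 = screwed right down, grows as it is unscrewed (counter-clockwise from above), stop at 9.4; starts between 0 and 0.4. A full turn (6.28) lifts screw, wheel and platen 8 mm; it takes about 0.15 N m and stays where it is left
- wheel_handle (a point): middle of the upright black handle on the wheel rim: 22 mm diameter, 54 mm tall (27 mm below to 27 above this point), on a circle of 46 mm radius about wheel_hub, about 222 mm above the bench (8 mm more after a turn). It revolves freely on its own pin, so the hand need not turn with the wheel
- wheel_hub (a point): centre of the handwheel, on its vertical axis, at the height of the rim (about 182 mm above the bench); rim outer radius 54 mm
- wedge: loose beech wedge lying flat, 130 mm long (x), 30 wide (y). Origin: middle of its length, on the flat underside; x points to the thin tip, z up. 3 mm thick at the tip (x=+65 mm), rising evenly (0.22 mm per mm) to 20.6 mm at x=-15; the butt, x=-15 to -65, is parallel: grip it there across its width. It touches the notch's lip with the tip 32 mm inside, then opens it 0.22 mm per mm, at 5 to 15 N
- wedge_tip (a point): middle of the wedge's thin end, on the underside
- slip_trailer: bystander: white bottle with a pointed red nozzle, 56 mm diameter, 188 mm tall, right of the work; origin at the centre of its foot
- spray_bottle: bystander: spray bottle with blue head, 70 x 104 x 212 mm, right of the work; origin at the centre of its foot
- rib_wood: bystander: flat oval wooden throwing rib, 55 x 104 x 8 mm, lying at the near edge of the bench in front of the press; origin at the middle of its underside
- platen: dark steel pressure plate 86 x 110 x 10 mm under the screw, lying on the upper half when screwed down; origin at the centre of its underside, 98 mm above the bench when down

How it is judged (in metres and radians):
On the way, in this order (a step that is already met when the one before it is completed fails the run):
1. the handwheel is unscrewed a full turn with the mould still closed (value of joint handwheel above 6 rad and z of top_lip in the frame of parting_front below 0.0015 m), for 0.1 s.
2. the wedge, in the fingers, enters the notch flat side down (x of wedge_tip in the frame of parting_front above 0.01 m and z of wedge_tip in the frame of parting_front between -0.003 and 0.008 m and angle between wedge's own z axis and vertical below 0.3 rad and contact force between the fingers and wedge above 1 N), for 0.05 s.
At the end, for the whole second after the job is handed in: handwheel over 6.0 rad, platen clear of the mould; front edge of the upper half 2 to 6.5 mm up, carried by the wedge alone, not the arm; upper half at rest within 5 mm of its place; wedge flat side down, tip at least 25 mm inside the notch, still gripped (value of joint handwheel above 6 rad and z of top_lip in the frame of parting_front between 0.002 and 0.0065 m and x of mould_top in the frame of press between -0.005 and 0.005 m and y of mould_top in the frame of press between -0.005 and 0.005 m and x of wedge_tip in the frame of parting_front above 0.025 m and angle between wedge's own z axis and vertical below 0.3 rad and contact force between wedge and mould_top above 0.5 N and contact force between the fingers and wedge above 2 N and contact force between each of the fingers, the arm, platen and mould_top below 0.5 N and linear speed of mould_top below 0.02 m/s); the arm keeps its last pose, push and grip.
It fails at once if a bystander is moved more than 25 mm (distance of any of slip_trailer, spray_bottle, rib_wood from where it was at the start of the episode above 0.025 m).
It fails at once if the upper half is pried more than 10 mm open (z of top_lip in the frame of parting_front above 0.01 m).
It also fails if it takes over 69 s, if anything falls off the work surface, if the arm or the gripper's body presses on something with over 40 N, if the wrist force passes 120 N, or if a joint passes its speed limit or range.

ROBOT

A 6-joint arm with a two-finger parallel gripper is mounted at the origin on a cart in front of the work surface, level with it; the furniture and walls round the work are solid. World frame = base frame: x ahead of the robot, y to its left, z up, the work surface at z = 0. Lengths are in m, angles in degrees, forces in N, time in s.
With the tool pointing down it reaches from about 0.25 to 0.725 m from the base axis. Payload 9.7 kg.
Tool frame: the origin (TCP) lies midway between the tips of the shut fingers; the grasp point (between the pads) lies 19 mm behind it; z points along the fingers, y is the line along which they close (so a half turn about z gives the same grasp; the last joint's range is limited). The gripper opens to 85 mm and grips with 20 to 120 N. Pads are 22 mm wide; open, the fingers measure 114 mm over their backs; the gripper's body (76 mm by 85 mm) begins 54 mm behind the grasp point. The pads swing forward as they close: fully open they stand 13 mm farther back than shut.
Start: joints at [75.287, 4.979, 10.078, 95.1, 0, 90], TCP at [0.14, 0.532, 0.231] pointing down, gripper open.
Joint ranges: [-179.16, 179.16], [-48.56, 103.87], [-65.8, 70.77], [-126.05, 130.52], [-82.76, 87.17], [-180, 180]. Speed limits (degrees/s): [127.2, 127.2, 147.25, 180, 180, 180].

INTERFACE

Orientations are given as [roll, pitch, yaw] about the fixed x, y, z axes, in that order (R = Rz(yaw) Ry(pitch) Rx(roll)).
In Python, from workcell import * gives the robot as it stands.
- The arm moves only by the tool servo_tool, never from a script. Its argument "moves" is a list of rows, each a list of 4 numbers: the shift along the world's x, y, z in cm, then the turn about the world's z in rad. A call has 1 to 20 rows; each row is the pose to reach, as a shift and turn from the pose commanded when the call began; what a row does not reach only later rows make up. A row lasts 1/12 s, in which the tool goes at most 41.7 mm and 7.16 degrees, less where a joint would pass 70% of its speed; a pose out of reach is approached as far as the arm can. A call with a gripper value outside its range is refused whole. "claw" is the closure, from 0 (fully open) to 1 (shut), set as the call begins (left out, the last holds). The fingers move at their own pace and stop on an object; "force" is the grip in N (left out, the last holds). Time passes only in rows, so rows that repeat a pose let the fingers close. It gives the time, the measured TCP pose, the force, the opening and the grip force at its end, in the units of the state.
- get_obs(): the state, without advancing time (a new reading comes with each control period).
- camera(name): name is "scene" or "top"; returns the picture (420x560x3 uint8, red, green, blue); there is no depth.
- get_calibration(name): a dict with "fx", "fy", "cx", "cy" (pixels), "rvec" (rotation vector, rad) and "tvec" (3), from world to camera coordinates, as OpenCV has them. Camera axes: x right, y down, z forward; pixel columns grow to the right and rows downward; lengths in m; the calibration is good to about 2 mm. A picture is of the moment at which its call begins. get_calibration takes no time and is no camera call.
- job_done(): hands the job in; it is judged then, once.
The state is a dict: "time": time; "q": joint angles; "qd": joint speeds; "joint_efforts": joint torques, N m; "ee_pos": TCP position; "tcp_rot": TCP orientation; "wrist_force": force on the tool from outside, world axes, zero at the start; "torque": the same for the moment, N m; "opening": finger opening in m; "grasp_force": force on a finger pad.
Only numpy, scipy, OpenCV 4.12 (cv2) and the standard library are available. Lean on these libraries where they do the work, as an engineer would, in place of code of your own. Each camera call takes 0.05 s, during which the arm holds its last target. There are 200 camera calls.

## Working session

There is one attempt and no reset: what is moved stays moved. The work goes in short steps, Python scripts to look and compute and a tool call to move; the robot and the scene stay as the last step left them, time stands still between calls to the robot, and variables do not carry over. Pictures are saved under pics/ and viewed, at most 10 in all, crops included, and the job is handed in when it is done.

Besides the shell and the picture viewer there is one more tool, called after "Call:" in YAML: its name, and indented under it one key for each argument. servo_tool: Moves the arm, as the interface text tells. Its arguments: {"type":"object","properties":{"moves":{"type":"array","items":{"type":"array","items":{"type":"number"}}},"claw":{"type":"number"},"force":{"type":"number"}},"required":["moves"]}

```bash
mkdir -p pics; ls
python3 - <<'E'
from workcell import *
import cv2,numpy as np
for n in("scene","top"):
    im=camera(n);cv2.imwrite(f"pics/{n}0.png",im[:,:,::-1]);c=get_calibration(n)
    R=cv2.Rodrigues(np.array(c["rvec"]))[0];print(n,c["fx"],c["cx"],c["cy"],-R.T@np.array(c["tvec"]),R.round(2).tolist())
print(get_obs())
E
```

```text
pics
scene 402.27374893585863 276.76964679376533 202.97474242334806 [0.36883606 0.78943784 0.71978713] [[-0.99, -0.13, -0.01], [-0.06, 0.56, -0.82], [0.11, -0.82, -0.57]]
top 519.2627264406223 267.83396070162064 212.75836560844655 [ 0.28579    -0.0565156   1.26564826] [[0.06, -1.0, -0.0], [-0.98, -0.06, -0.2], [0.2, 0.01, -0.98]]
{'time': 0.1, 'q': array([7.52880318e+01, 5.00670887e+00, 1.00368178e+01, 9.51009055e+01,
       4.46527357e-04, 9.00010634e+01]), 'qd': array([-0.0168124 , -0.11046455,  0.13278306,  0.03743694,  0.04556955,
       -0.10534671]), 'joint_efforts': array([-8.28260490e-04, -5.21559834e+01,  4.65653336e+01,  1.60389533e-02,
       -1.08534589e-04,  5.14932438e-06]), 'ee_pos': array([0.13961729, 0.53174565, 0.23064639]), 'tcp_rot': array([-1.79929203e+02, -4.45213008e-04,  1.65286968e+02]), 'wrist_force': array([ 0.91328532, -0.60882099, -0.19985895]), 'torque': array([-0.04946947,  0.01152035, -0.06436381]), 'grasp_force': 0.0, 'opening': 0.08540032600947683}
```

View pics/scene0.png

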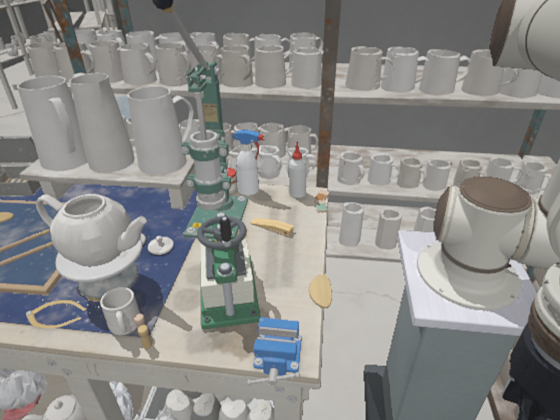

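View pics/top0.png

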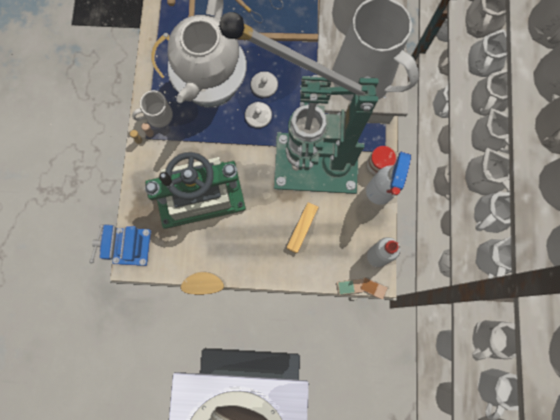

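The scene view has the press at about (228,270), with the black handle at (225,228) and the wedge at (272,227). In the top view the press is at (195,190), the handle at about (166,177), the wedge at (303,228) and the rib at (202,283). I'll zoom in on the press and wedge.

Run:
```python
import cv2,numpy as np
t=cv2.imread("pics/top0.png")[140:270,135:335];s=cv2.imread("pics/scene0.png")[200:335,180:310]
cv2.imwrite("pics/tz.png",cv2.resize(t,None,fx=4,fy=4,interpolation=2))
cv2.imwrite("pics/sz.png",cv2.resize(s,None,fx=4.4,fy=4.4,interpolation=2))
```

```text
(no output)
```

View pics/tz.png

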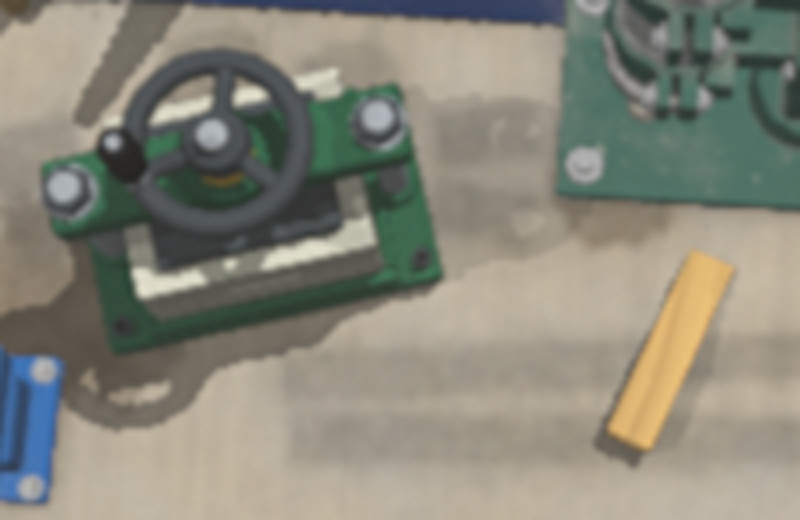

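View pics/sz.png

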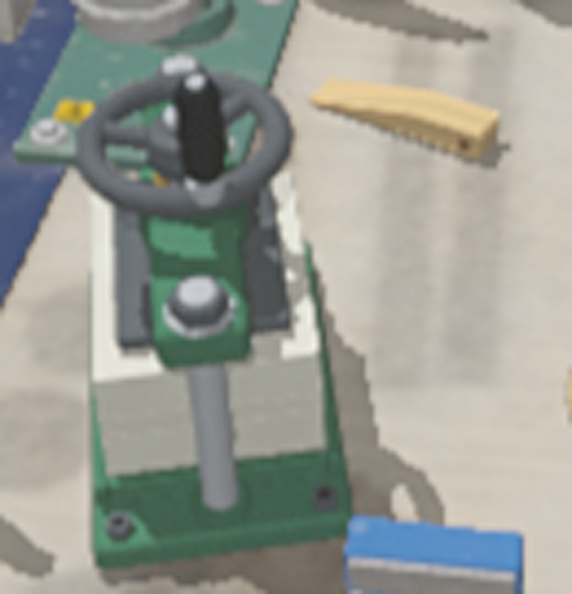

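The zooms show these features, in zoom pixels:

| Feature | Top zoom | Scene zoom |
|---|---|---|
| Left bolt | (65,190) | (200,300) |
| Right bolt | (377,118) | (180,65) |
| Handle top | (113,140) | (195,80) |
| Wedge butt | (630,440) | – |
| Wedge tip | (710,260) | – |

The hub cap is at (213,133) in the top zoom. In the scene zoom, the wedge's tip points left.

```bash
cat > h.py <<'E'
import cv2,numpy as np
from workcell import *
C={}
for n in("scene","top"):
    c=get_calibration(n);R=cv2.Rodrigues(np.array(c["rvec"]))[0];t=np.array(c["tvec"]).ravel()
    K=np.array([[c["fx"],0,c["cx"]],[0,c["fy"],c["cy"]],[0,0,1]]);C[n]=(K,R,t,K@np.c_[R,t])
def plane(n,p,z):
    K,R,t,_=C[n];p=np.atleast_2d(p).astype(float);d=np.c_[p,np.ones(len(p))]@np.linalg.inv(K).T@R
    o=-R.T@t;return o+d*((z-o[2])/d[:,2])[:,None]
def tri(pt,ps):
    X=cv2.triangulatePoints(C["top"][3],C["scene"][3],np.array(pt,float).reshape(2,1),np.array(ps,float).reshape(2,1)).ravel()
    return X[:3]/X[3]
def proj(n,X):
    q=C[n][3]@np.append(X,1);return q[:2]/q[2]
tz=lambda x,y:np.array([135+(x+.5)/4-.5,140+(y+.5)/4-.5])
sz=lambda x,y:np.array([180+(x+.5)/4.4-.5,200+(y+.5)/4.4-.5])
def wmask(im):
    h=cv2.cvtColor(im,cv2.COLOR_BGR2HSV);return cv2.inRange(h,(8,80,120),(25,255,255))
E
python3 - <<'E'
from h import *
np.set_printoptions(precision=4,suppress=True)
def rep(n,a,b):
    X=tri(a,b);print(n,X,"reproj",(proj("top",X)-a).round(1),(proj("scene",X)-b).round(1));return X
L=rep("Lbolt",tz(65,188),sz(200,297));Rb=rep("Rbolt",tz(377,115),sz(180,64))
rep("handletop",tz(113,140),sz(195,78))
rep("moldFL",tz(147,300),sz(320,352)); 
print("hub@.19..",plane("top",tz(213,133),.2))
print("mid",(L+Rb)/2,"yaw",np.degrees(np.arctan2(-(L-Rb)[0],(L-Rb)[1])),np.linalg.norm((L-Rb)[:2]))
b=plane("top",[tz(120,352),tz(440,280)],.0);d=b[0]-b[1];print("base front",b,np.linalg.norm(d),np.degrees(np.arctan2(-d[0],d[1])))
m=plane("top",[tz(147,300),tz(380,245)],.098);d=m[0]-m[1];print("mould top front",m,np.linalg.norm(d),np.degrees(np.arctan2(-d[0],d[1])))
for n,(x0,y0,x1,y1) in(("top",(275,195,330,260)),("scene",(243,212,300,242))):
    im=cv2.imread(f"pics/{n}0.png");M=wmask(im)[y0:y1,x0:x1]
    c=max(cv2.findContours(M,0,1)[0],key=cv2.contourArea).reshape(-1,2)+[x0,y0]
    r=cv2.minAreaRect(c.astype(np.float32));B=cv2.boxPoints(r);print(n,cv2.contourArea(c),B.round(1).tolist())
    if n=="top":
        for z in(0,.01,.02):print(z,plane(n,B,z)[:,:2].tolist())
    print(cv2.approxPolyDP(c,1.5,True).reshape(-1,2).tolist())
    if n=="scene":
        for z in (0,.02):print(z,plane(n,cv2.approxPolyDP(c,1.5,True).reshape(-1,2),z)[:,:2].round(4).tolist())
E
```

```text
Lbolt [0.5532 0.2191 0.1622] reproj [0.  0.2] [-0.3 -0.1]
Rbolt [0.6035 0.0509 0.1669] reproj [0.  0.1] [-0.1 -0. ]
handletop [0.5579 0.1749 0.2525] reproj [0.  0.1] [-0.1 -0. ]
moldFL [0.5067 0.1818 0.0954] reproj [ 0.  -0.1] [0.2 0. ]
hub@.19.. [[0.5791 0.1341 0.2   ]]
mid [0.5783 0.135  0.1645] yaw 16.650901315122578 0.17549517242265675
base front [[0.4908 0.2148 0.    ]
 [0.5477 0.0202 0.    ]] 0.2027220317475424 16.318969303123
mould top front [[0.506  0.1813 0.098 ]
 [0.546  0.0502 0.098 ]] 0.13705305442577764 16.994590340351678
top 594.5 [[285.20001220703125, 247.8000030517578], [307.0, 201.1999969482422], [318.79998779296875, 206.6999969482422], [297.0, 253.39999389648438]]
0 [[0.4579832935271124, -0.08569974641432052], [0.5783209525877373, -0.13385448366418198], [0.565948581344121, -0.1638941371013698], [0.4460964044334103, -0.11530697912321367]]
0.01 [[0.4566227789043897, -0.08546915987048512], [0.5760096393707954, -0.13324342223958552], [0.5637350233376212, -0.1630457296914694], [0.44482980918329423, -0.11484246318887756]]
0.02 [[0.45526226428166694, -0.08523857332664973], [0.5736983261538535, -0.13263236081498903], [0.5615214653311215, -0.16219732228156908], [0.4435632139331782, -0.11437794725454145]]
[[308, 202], [287, 244], [287, 248], [295, 252], [298, 251], [318, 207]]
scene 314.5 [[250.6999969482422, 222.89999389648438], [254.0, 213.0], [293.29998779296875, 226.10000610351562], [290.0, 236.0]]
[[251, 222], [287, 235], [292, 230], [292, 226], [277, 221], [254, 219]]
0 [[0.5744, -0.1436], [0.4618, -0.0953], [0.45, -0.1196], [0.4518, -0.1384], [0.4984, -0.1574], [0.5681, -0.1593]]
0.02 [[0.5687, -0.1177], [0.4592, -0.0707], [0.4477, -0.0944], [0.4495, -0.1126], [0.4948, -0.131], [0.5626, -0.1329]]
```

Call:
servo_tool:
  moves:
    - [6,-4,4,0]
    - [9,-7,6.5,0]
    - [12,-10,6.5,0]
    - [15,-13,6.5,0]
    - [18,-15.5,6.5,0.1]
    - [21,-18,6.5,0.2]
    - [24,-20.5,6.5,0.3]
    - [27,-23,6.5,0.4]
    - [30,-25.5,6.5,0.5]
    - [33,-28,6.5,0.6]
    - [35.5,-30,6.5,0.65]
    - [38,-32.3,6.5,0.7]
    - [40,-34.2,6.5,0.7]
    - [41.3,-35.2,6.5,0.7]
    - [41.8,-35.7,6.5,0.7]
    - [41.8,-35.7,6.5,0.7]
    - [41.8,-35.7,6.5,0.7]
  claw: 0
  force: 40

```text
time: 1.52
ee_pos: [0.5572, 0.1753, 0.2961]
tcp_rot: [180.0, -0.0, -154.6]
wrist_force: [0.2, -0.1, 0.2]
opening: 0.0857
grasp_force: 0.0
```

Run:
```python
from h import *
a=cv2.resize(camera("scene")[150:330,150:330,::-1],(400,400),interpolation=2);b=cv2.resize(camera("top")[100:280,110:290,::-1],(400,400),interpolation=2)
cv2.imwrite("pics/c1.png",np.hstack([a,b]));print(get_obs()["ee_pos"],get_obs()["tcp_rot"],get_obs()["q"])
```

```text
[0.55678887 0.17599151 0.2966223 ] [ 1.79987687e+02  1.32859670e-02 -1.54529149e+02] [ 1.75340133e+01  1.20139181e+01  2.53764816e+01  1.03351105e+02
  1.40296436e-02 -7.93683740e+00]
```

View pics/c1.png

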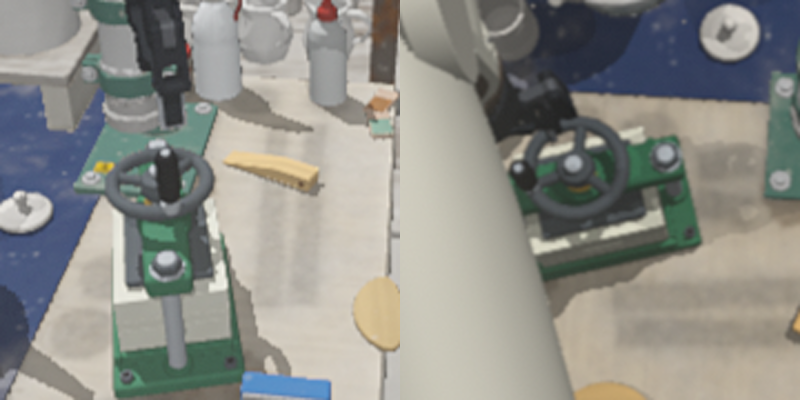

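The hand sits right above the handle: in the scene crop, the fingers are at (172,100) and the handle top at (168,155). Next I'll descend and close.

Call:
servo_tool:
  moves:
    - [0.1,-0.1,-2,0]
    - [0.1,-0.1,-4,0]
    - [0.1,-0.1,-6,0]
    - [0.1,-0.1,-7.5,0]
    - [0.1,-0.1,-8,0]
    - [0.1,-0.1,-8,0]

```text
time: 2.12
ee_pos: [0.5575, 0.1747, 0.2155]
tcp_rot: [180.0, -0.1, -154.5]
wrist_force: [-0.3, -0.1, 0.9]
opening: 0.0856
grasp_force: 0.0
```

Call:
servo_tool:
  moves:
    - [0,0,0,0]
    - [0,0,0,0]
    - [0,0,0,0]
    - [0,0,0,0]
    - [0,0,0,0]
    - [0,0,0,0]
    - [0,0,0,0]
    - [0,0,0,0]
    - [0,0,0,0]
    - [0,0,0,0]
  claw: 1
  force: 40

```text
time: 2.95
ee_pos: [0.559, 0.1738, 0.2169]
tcp_rot: [-180.0, 0.1, -154.6]
wrist_force: [0.2, -2.5, 5.2]
opening: 0.0203
grasp_force: 39.4
```

Run:
```python
from h import *
o=get_obs();print(o["ee_pos"],o["wrist_force"])
hub=np.array([.5786,.1337]);p=np.array([.558,.1755]);d=p-hub;a0=np.arctan2(d[1],d[0]);r=.046;print(np.degrees(a0),np.linalg.norm(d))
p0=hub+r*np.array([np.cos(a0),np.sin(a0)])
for s in range(0,60,20):
    f=lambda k:np.array([*(hub+r*np.array([np.cos(a0+k*.14),np.sin(a0+k*.14)])),.00127*k*.14])*100
    print([[*(f(s+k)-f(s)).round(2).tolist(),0] for k in range(1,21)])
```

```text
[0.55901059 0.1737685  0.21693999] [ 0.18381689 -2.47994277  5.21483316]
116.23513670710366 0.04660042918257295
[[-0.56, -0.32, 0.02, 0], [-1.06, -0.72, 0.04, 0], [-1.51, -1.19, 0.05, 0], [-1.88, -1.71, 0.07, 0], [-2.18, -2.28, 0.09, 0], [-2.4, -2.89, 0.11, 0], [-2.53, -3.52, 0.12, 0], [-2.57, -4.16, 0.14, 0], [-2.52, -4.8, 0.16, 0], [-2.38, -5.43, 0.18, 0], [-2.15, -6.03, 0.2, 0], [-1.85, -6.6, 0.21, 0], [-1.46, -7.11, 0.23, 0], [-1.01, -7.57, 0.25, 0], [-0.5, -7.96, 0.27, 0], [0.06, -8.28, 0.28, 0], [0.66, -8.52, 0.3, 0], [1.28, -8.66, 0.32, 0], [1.92, -8.72, 0.34, 0], [2.57, -8.7, 0.36, 0]]
[[0.63, 0.12, 0.02, 0], [1.24, 0.33, 0.04, 0], [1.82, 0.61, 0.05, 0], [2.35, 0.98, 0.07, 0], [2.82, 1.42, 0.09, 0], [3.22, 1.92, 0.11, 0], [3.56, 2.47, 0.12, 0], [3.81, 3.06, 0.14, 0], [3.98, 3.68, 0.16, 0], [4.06, 4.32, 0.18, 0], [4.05, 4.96, 0.2, 0], [3.95, 5.6, 0.21, 0], [3.76, 6.21, 0.23, 0], [3.49, 6.8, 0.25, 0], [3.14, 7.34, 0.27, 0], [2.72, 7.82, 0.28, 0], [2.23, 8.24, 0.3, 0], [1.69, 8.59, 0.32, 0], [1.11, 8.87, 0.34, 0], [0.49, 9.05, 0.36, 0]]
[[-0.64, 0.1, 0.02, 0], [-1.28, 0.11, 0.04, 0], [-1.92, 0.03, 0.05, 0], [-2.54, -0.14, 0.07, 0], [-3.13, -0.39, 0.09, 0], [-3.68, -0.73, 0.11, 0], [-4.18, -1.13, 0.12, 0], [-4.62, -1.61, 0.14, 0], [-4.98, -2.13, 0.16, 0], [-5.27, -2.71, 0.18, 0], [-5.48, -3.32, 0.2, 0], [-5.6, -3.95, 0.21, 0], [-5.63, -4.59, 0.23, 0], [-5.57, -5.23, 0.25, 0], [-5.42, -5.86, 0.27, 0], [-5.18, -6.46, 0.28, 0], [-4.87, -7.02, 0.3, 0], [-4.47, -7.53, 0.32, 0], [-4.02, -7.98, 0.34, 0], [-3.5, -8.36, 0.36, 0]]
```

Call:
servo_tool:
  moves:
    - [-0.56,-0.32,0.02,0]
    - [-1.06,-0.72,0.04,0]
    - [-1.51,-1.19,0.05,0]
    - [-1.88,-1.71,0.07,0]
    - [-2.18,-2.28,0.09,0]
    - [-2.4,-2.89,0.11,0]
    - [-2.53,-3.52,0.12,0]
    - [-2.57,-4.16,0.14,0]
    - [-2.52,-4.8,0.16,0]
    - [-2.38,-5.43,0.18,0]
    - [-2.15,-6.03,0.2,0]
    - [-1.85,-6.6,0.21,0]
    - [-1.46,-7.11,0.23,0]
    - [-1.01,-7.57,0.25,0]
    - [-0.5,-7.96,0.27,0]
    - [0.06,-8.28,0.28,0]
    - [0.66,-8.52,0.3,0]
    - [1.28,-8.66,0.32,0]
    - [1.92,-8.72,0.34,0]
    - [2.57,-8.7,0.36,0]

```text
time: 4.62
ee_pos: [0.5839, 0.087, 0.2204]
tcp_rot: [180.0, -0.0, -154.6]
wrist_force: [-4.9, 0.1, 7.4]
opening: 0.0202
grasp_force: 39.6
```

Call:
servo_tool:
  moves:
    - [0.63,0.12,0.02,0]
    - [1.24,0.33,0.04,0]
    - [1.82,0.61,0.05,0]
    - [2.35,0.98,0.07,0]
    - [2.82,1.42,0.09,0]
    - [3.22,1.92,0.11,0]
    - [3.56,2.47,0.12,0]
    - [3.81,3.06,0.14,0]
    - [3.98,3.68,0.16,0]
    - [4.06,4.32,0.18,0]
    - [4.05,4.96,0.2,0]
    - [3.95,5.6,0.21,0]
    - [3.76,6.21,0.23,0]
    - [3.49,6.8,0.25,0]
    - [3.14,7.34,0.27,0]
    - [2.72,7.82,0.28,0]
    - [2.23,8.24,0.3,0]
    - [1.69,8.59,0.32,0]
    - [1.11,8.87,0.34,0]
    - [0.49,9.05,0.36,0]

```text
time: 6.28
ee_pos: [0.5901, 0.1778, 0.2241]
tcp_rot: [-180.0, 0.2, -154.6]
wrist_force: [5.3, -0.7, 4.1]
opening: 0.02
grasp_force: 39.5
```

Call:
servo_tool:
  moves:
    - [-0.64,0.1,0.02,0]
    - [-1.28,0.11,0.04,0]
    - [-1.92,0.03,0.05,0]
    - [-2.54,-0.14,0.07,0]
    - [-3.13,-0.39,0.09,0]
    - [-3.68,-0.73,0.11,0]
    - [-4.18,-1.13,0.12,0]
    - [-4.62,-1.61,0.14,0]
    - [-4.62,-1.61,0.14,0]
    - [-4.62,-1.61,0.14,0]
    - [-4.62,-1.61,0.14,0]

```text
time: 7.2
ee_pos: [0.5435, 0.1609, 0.2255]
tcp_rot: [-179.9, 0.1, -154.6]
wrist_force: [1.9, -4.6, 6.0]
opening: 0.0203
grasp_force: 40.4
```

Call:
servo_tool:
  moves:
    - [0,0,0,0]
    - [0,0,0,0]
    - [0,0,0,0]
    - [0,0,0,0]
    - [0,0,0,0]
    - [0,0,2,0]
    - [0,0,4,0]
    - [0,0,6,0]
    - [0,0,8,0]
    - [-1,-3,8,-0.1]
    - [-2,-6,8,-0.2]
    - [-3,-9,8,-0.3]
    - [-4,-12,8,-0.4]
    - [-5,-15,8,-0.5]
    - [-6,-18,7,-0.6]
    - [-6.5,-21,5,-0.7]
    - [-7,-24,3,-0.8]
    - [-7.3,-26.2,0,-0.83]
    - [-7.3,-26.9,-3,-0.83]
    - [-7.3,-26.9,-5,-0.83]
  claw: 0

```text
time: 8.87
ee_pos: [0.469, -0.1092, 0.1721]
tcp_rot: [-180.0, -0.1, 157.7]
wrist_force: [-0.6, -0.2, -0.2]
opening: 0.0852
grasp_force: 0.0
```

Run:
```python
from h import *
S=camera("scene");T=camera("top")
a=cv2.resize(S[190:340,180:330,::-1],(400,400),interpolation=2);b=cv2.resize(T[130:280,140:340,::-1],(400,300),interpolation=2)
cv2.imwrite("pics/c2.png",np.hstack([a,cv2.copyMakeBorder(b,0,100,0,0,0)]));cv2.imwrite("pics/s2.png",S[:,:,::-1]);o=get_obs();print(o["ee_pos"],o["tcp_rot"],o["wrist_force"])
```

```text
[ 0.46834555 -0.10768941  0.17155717] [-179.96041602   -0.31549573  157.77723405] [1.07919277 0.98371717 0.43240307]
```

View pics/c2.png

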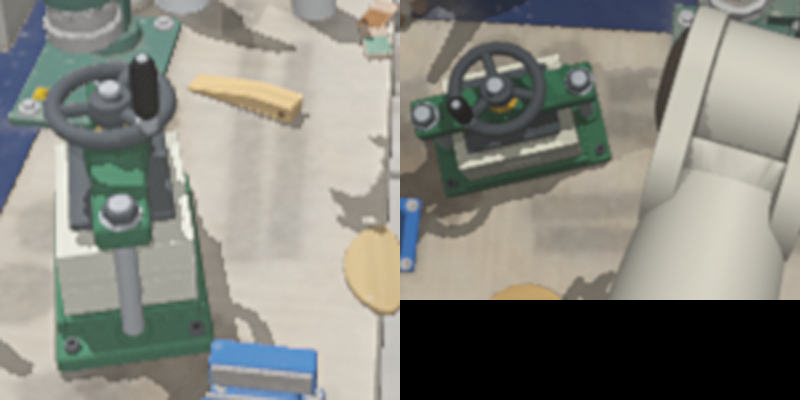

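The wheel has been raised and the handle turned, with the mould still closed. The wedge hasn't moved: its butt is at scene crop (290,105) and its tip at (192,85). Next I'll descend on the butt.

Call:
servo_tool:
  moves:
    - [0,0,-3,0]
    - [0,0,-6,0]
    - [0,0,-9,0]
    - [0,0,-12,0]
    - [0,0,-14,0]
    - [0,0,-15.5,0]
    - [0,0,-16.4,0]
    - [0,0,-16.8,0]
    - [0,0,-16.8,0]
    - [0,0,-16.8,0]
  claw: 0

```text
time: 9.8
ee_pos: [0.4709, -0.1076, 0.0082]
tcp_rot: [180.0, 0.1, 157.9]
wrist_force: [-0.8, 0.3, 0.0]
opening: 0.0851
grasp_force: 0.0
```

Call:
servo_tool:
  moves:
    - [0,0,0,0]
    - [0,0,0,0]
    - [0,0,0,0]
    - [0,0,0,0]
    - [0,0,0,0]
    - [0,0,0,0]
    - [0,0,0,0]
    - [0,0,0,0]
    - [0,0,0,0]
    - [0,0,0,0]
  claw: 1
  force: 60

```text
time: 10.63
ee_pos: [0.4705, -0.1078, 0.0076]
tcp_rot: [180.0, 0.1, 157.8]
wrist_force: [-1.0, -0.8, 6.1]
opening: 0.0285
grasp_force: 59.8
```

Gripped on 28.5 mm, as expected, but a little high. I'll regrip 5 mm lower.

Call:
servo_tool:
  moves:
    - [0,0,0,0]
    - [0,0,0,0]
    - [0,0,0,0]
    - [0,0,-0.3,0]
    - [0,0,-0.5,0]
    - [0,0,-0.5,0]
    - [0,0,-0.5,0]
  claw: 0.4

```text
time: 11.22
ee_pos: [0.4699, -0.1076, 0.0015]
tcp_rot: [-180.0, -0.0, 157.8]
wrist_force: [-0.3, 0.1, -0.3]
opening: 0.0511
grasp_force: 0.0
```

Call:
servo_tool:
  moves:
    - [0,0,0,0]
    - [0,0,0,0]
    - [0,0,0,0]
    - [0,0,0,0]
    - [0,0,0,0]
    - [0,0,0,0]
    - [0,0,0,0]
    - [0,0,0,0]
  claw: 1
  force: 70

```text
time: 11.88
ee_pos: [0.4703, -0.1077, 0.0023]
tcp_rot: [180.0, 0.0, 157.8]
wrist_force: [-1.1, -0.3, 5.9]
opening: 0.0283
grasp_force: 69.5
```

Call:
servo_tool:
  moves:
    - [0,0,2,0]
    - [0,0,4,0]
    - [0,0,6,0]
    - [0,0,8,0]
    - [0,0,10,0]
    - [0,0,10,0]
    - [0,0,10,0]
    - [0,0,10,0]

```text
time: 12.55
ee_pos: [0.4697, -0.1075, 0.1008]
tcp_rot: [-180.0, -0.1, 157.8]
wrist_force: [-0.1, 0.0, -2.1]
opening: 0.0283
grasp_force: 69.0
```

Call:
servo_tool:
  moves:
    - [-2.5,0,1,0]
    - [-5,0,1,0.05]
    - [-7,1,1,0.12]
    - [-8,3,1,0.2]
    - [-8.3,5,1,0.28]
    - [-8.3,7,1,0.36]
    - [-8.3,9,1,0.44]
    - [-8.3,11,1,0.52]
    - [-8.3,13,1,0.58]
    - [-8.2,15,1,0.63]
    - [-8,17,0,0.66]
    - [-7.6,18.3,-1.5,0.68]
    - [-7.3,18.7,-3,0.68]
    - [-7.3,18.7,-3.9,0.68]
    - [-7.3,18.7,-3.9,0.68]
    - [-7.3,18.7,-3.9,0.68]

```text
time: 13.88
ee_pos: [0.3963, 0.0789, 0.0621]
tcp_rot: [180.0, -0.1, -163.2]
wrist_force: [0.5, -0.5, -1.1]
opening: 0.0282
grasp_force: 69.1
```

Run:
```python
from h import *
S=camera("scene");T=camera("top")
a=cv2.resize(S[210:330,190:330,::-1],(560,480),interpolation=2)
cv2.imwrite("pics/c3.png",a);cv2.imwrite("pics/t3.png",T[:,:,::-1]);o=get_obs();print(o["ee_pos"],o["tcp_rot"],o["wrist_force"])
```

```text
[0.39722243 0.0789505  0.06338405] [-1.79995231e+02  2.50077041e-02 -1.63249579e+02] [ 0.84396936 -0.13164789 -0.37975531]
```

View pics/c3.png

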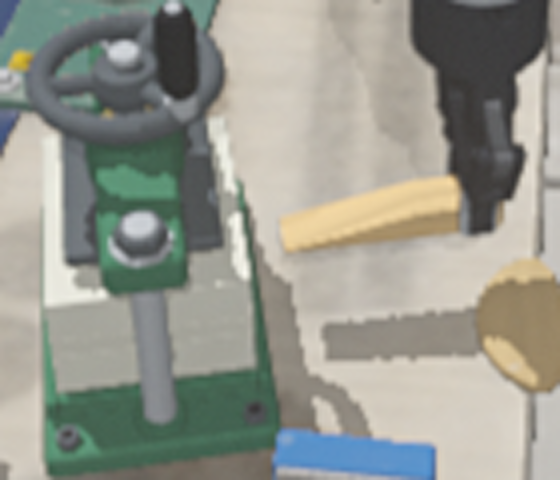

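Run:
```python
import cv2
t=cv2.imread("pics/t3.png")[150:290,130:270];cv2.imwrite("pics/t3z.png",cv2.resize(t,(560,560),interpolation=2))
```

```text
(no output)
```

View pics/t3z.png

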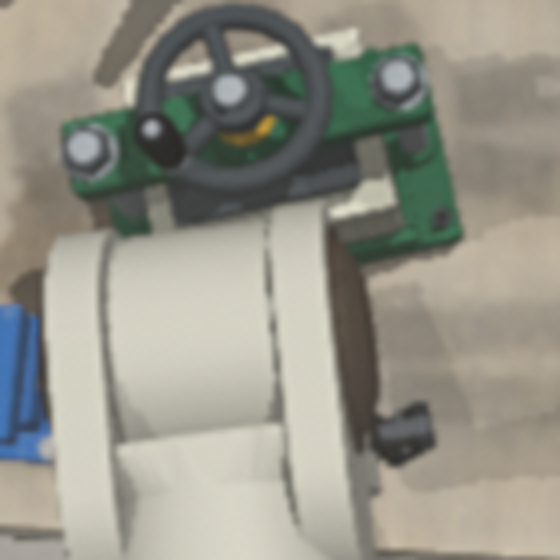

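The scene crop shows the wedge level in the fingers. Its tip end runs from about (282,217) on the far side to (288,250) at the near bottom corner, and the press is undisturbed. The arm hides the wedge in the top view. I'll compare the expected projections with these.

Run:
```python
from h import *
y=np.radians(16.75);ex=np.array([np.cos(y),np.sin(y),0]);ey=np.array([-np.sin(y),np.cos(y),0])
g=np.array([.397,.079,.061])
def c3(X):p=proj("scene",X);return ((p+.5-[190,210])*4-.5).round(0)
for n,a,b,z in[("tipL bot",.11,.015,0),("tipR bot",.11,-.015,0),("tipL top",.11,.015,.003),("buttL top",-.02,.015,.0206),("buttL bot",-.02,.015,0),("kneeL top",.03,.015,.0206)]:print(n,c3(g+a*ex+b*ey+[0,0,z]))
P=np.array([.526,.1177,.058])
print("PF",c3(P),"mould corner L bot/parting",c3(P+.07*ey),"L top",c3(P+.07*ey+[0,0,.04]),"R top",c3(P-.07*ey+[0,0,.04]),"BL top",c3(P+.07*ey+.11*ex+[0,0,.04]))
```

```text
tipL bot [287. 254.]
tipR bot [280. 218.]
tipL top [286. 250.]
buttL top [507. 200.]
buttL bot [506. 226.]
kneeL top [423. 211.]
PF [241. 244.] mould corner L bot/parting [255. 333.] L top [252. 281.] R top [226. 116.] BL top [ 44. 307.]
```

The projections agree to within a pixel. Next I'll insert along (0.958, 0.288).

Call:
servo_tool:
  moves:
    - [0.48,0.14,0,0]
    - [0.96,0.29,0,0]
    - [1.44,0.43,0,0]
    - [1.92,0.58,0,0]
    - [2.39,0.72,0,0]
    - [2.68,0.81,0,0]
    - [2.97,0.89,0,0]
    - [3.26,0.98,0,0]
    - [3.54,1.07,0,0]
    - [3.83,1.15,0,0]
    - [3.83,1.15,0,0]
    - [3.83,1.15,0,0]

```text
time: 14.98
ee_pos: [0.4354, 0.0909, 0.0628]
tcp_rot: [180.0, -0.0, -163.2]
wrist_force: [0.6, 0.1, -0.7]
opening: 0.0288
grasp_force: 69.1
```

Free entry with no force. Now I'll lower in small steps to find the notch floor.

Call:
servo_tool:
  moves:
    - [0,0,-0.05,0]
    - [0,0,-0.1,0]
    - [0,0,-0.15,0]
    - [0,0,-0.2,0]
    - [0,0,-0.2,0]
    - [0,0,-0.2,0]

```text
time: 15.48
ee_pos: [0.4353, 0.0908, 0.0609]
tcp_rot: [-180.0, -0.0, -163.2]
wrist_force: [0.1, -0.7, 0.1]
opening: 0.0284
grasp_force: 69.1
```

Call:
servo_tool:
  moves:
    - [0,0,-0.05,0]
    - [0,0,-0.1,0]
    - [0,0,-0.1,0]
    - [0,0,-0.1,0]

```text
time: 15.82
ee_pos: [0.4354, 0.0909, 0.06]
tcp_rot: [-180.0, 0.0, -163.2]
wrist_force: [0.2, 0.1, 1.2]
opening: 0.0284
grasp_force: 69.1
```

Call:
servo_tool:
  moves:
    - [0,0,-0.05,0]
    - [0,0,-0.05,0]
    - [0,0,-0.05,0]

```text
time: 16.07
ee_pos: [0.4354, 0.0909, 0.0596]
tcp_rot: [-180.0, 0.0, -163.2]
wrist_force: [-2.0, 0.0, 2.4]
opening: 0.0287
grasp_force: 69.3
```

Call:
servo_tool:
  moves:
    - [0,0,-0.05,0]
    - [0,0,-0.05,0]
    - [0,0,-0.05,0]

```text
time: 16.32
ee_pos: [0.4354, 0.0908, 0.059]
tcp_rot: [-180.0, 0.0, -163.2]
wrist_force: [-3.0, -1.1, 3.1]
opening: 0.0286
grasp_force: 69.6
```

The floor contact is felt. I'll back off 0.7 mm and advance.

Call:
servo_tool:
  moves:
    - [0,0,0.07,0]
    - [0.29,0.09,0.07,0]
    - [0.57,0.17,0.07,0]
    - [0.86,0.26,0.07,0]
    - [1.15,0.35,0.07,0]
    - [1.15,0.35,0.07,0]
    - [1.15,0.35,0.07,0]

```text
time: 16.9
ee_pos: [0.4476, 0.0946, 0.0597]
tcp_rot: [-180.0, 0.1, -163.2]
wrist_force: [0.6, 0.4, 1.4]
opening: 0.0284
grasp_force: 69.3
```

Call:
servo_tool:
  moves:
    - [0.1,0.03,0,0]
    - [0.19,0.06,0,0]
    - [0.19,0.06,0,0]
    - [0.19,0.06,0,0]

```text
time: 17.23
ee_pos: [0.4487, 0.0949, 0.0596]
tcp_rot: [180.0, -0.0, -163.2]
wrist_force: [-1.9, -1.0, 2.8]
opening: 0.0285
grasp_force: 69.5
```

Call:
servo_tool:
  moves:
    - [0.1,0.03,0,0]
    - [0.19,0.06,0,0]
    - [0.19,0.06,0,0]
    - [0.19,0.06,0,0]

```text
time: 17.57
ee_pos: [0.4507, 0.0956, 0.0595]
tcp_rot: [-180.0, -0.0, -163.2]
wrist_force: [-2.6, -0.1, 2.5]
opening: 0.0281
grasp_force: 69.5
```

Call:
servo_tool:
  moves:
    - [0.1,0.03,0,0]
    - [0.19,0.06,0,0]
    - [0.19,0.06,0,0]
    - [0.19,0.06,0,0]

```text
time: 17.9
ee_pos: [0.4514, 0.0958, 0.0593]
tcp_rot: [-180.0, -0.2, -163.2]
wrist_force: [-9.1, -3.9, 6.0]
opening: 0.0286
grasp_force: 69.8
```

Lip contact came where expected, with the tip about 32 mm in. I need roughly 18 mm more, judged by the measured travel.

Call:
servo_tool:
  moves:
    - [0.1,0.03,0,0]
    - [0.19,0.06,0,0]
    - [0.29,0.09,0,0]
    - [0.38,0.12,0,0]
    - [0.48,0.14,0,0]
    - [0.48,0.14,0,0]
    - [0.48,0.14,0,0]

```text
time: 18.48
ee_pos: [0.4559, 0.0972, 0.0593]
tcp_rot: [180.0, -0.2, -163.2]
wrist_force: [-10.4, -4.3, 7.3]
opening: 0.0277
grasp_force: 70.0
```

Call:
servo_tool:
  moves:
    - [0.1,0.03,0,0]
    - [0.19,0.06,0,0]
    - [0.29,0.09,0,0]
    - [0.38,0.12,0,0]
    - [0.48,0.14,0,0]
    - [0.48,0.14,0,0]
    - [0.48,0.14,0,0]

```text
time: 19.07
ee_pos: [0.4607, 0.0986, 0.0593]
tcp_rot: [180.0, -0.2, -163.2]
wrist_force: [-11.4, -2.6, 7.6]
opening: 0.0284
grasp_force: 70.1
```

Call:
servo_tool:
  moves:
    - [0.1,0.03,0,0]
    - [0.19,0.06,0,0]
    - [0.29,0.09,0,0]
    - [0.38,0.12,0,0]
    - [0.48,0.14,0,0]
    - [0.48,0.14,0,0]
    - [0.48,0.14,0,0]

```text
time: 19.65
ee_pos: [0.4654, 0.0999, 0.0594]
tcp_rot: [180.0, -0.2, -163.2]
wrist_force: [-10.7, -3.6, 8.0]
opening: 0.028
grasp_force: 70.1
```

Call:
servo_tool:
  moves:
    - [0.1,0.03,0,0]
    - [0.19,0.06,0,0]
    - [0.28,0.08,0,0]
    - [0.28,0.08,0,0]
    - [0.28,0.08,0,0]
    - [0.28,0.08,0,0]

```text
time: 20.15
ee_pos: [0.4682, 0.1008, 0.0594]
tcp_rot: [180.0, -0.2, -163.2]
wrist_force: [-12.7, -2.2, 8.2]
opening: 0.0286
grasp_force: 70.1
```

Run:
```python
from h import *
S=camera("scene")[:,:,::-1];A=cv2.imread("pics/s2.png");cv2.imwrite("pics/s4.png",S)
r=lambda i:cv2.resize(i[240:320,195:275],(400,400),interpolation=2)
cv2.imwrite("pics/c4.png",np.hstack([r(A),r(S)]))
# shift of the mould's top-left-front patch between closed and now (phase correlation), and of the fixed base
g=lambda i,a:cv2.cvtColor(np.ascontiguousarray(i),cv2.COLOR_BGR2GRAY)[a[1]:a[3],a[0]:a[2]].astype(np.float32)
for n,b in(("front top corner",(240,268,262,290)),("back top corner",(196,272,214,294)),("base",(200,300,262,330))):
    w=cv2.createHanningWindow((b[2]-b[0],b[3]-b[1]),cv2.CV_32F);print(n,cv2.phaseCorrelate(g(A,b),g(S,b),w))
y=np.radians(16.75);P=np.array([.526,.1177,.098])+.07*np.array([-np.sin(y),np.cos(y),0])
print("px/mm up",(proj("scene",P+[0,0,.004])-proj("scene",P))/4,"corner",proj("scene",P))
o=get_obs();print(o["ee_pos"],o["wrist_force"])
```

```text
front top corner ((-1.3327227902589556, -1.8472848518444067), 0.9022188973095682)
back top corner ((-0.21522396332674276, 0.17568849340421266), 1.1203435493840113)
base ((-0.15471210489864262, 0.0856320206621497), 0.9332343275348346)
px/mm up [-0.02070312 -0.33582302] corner [252.6359586  279.77969144]
[0.46821758 0.10075753 0.05944296] [-12.05554289  -3.01467636   9.04430094]
```

View pics/c4.png

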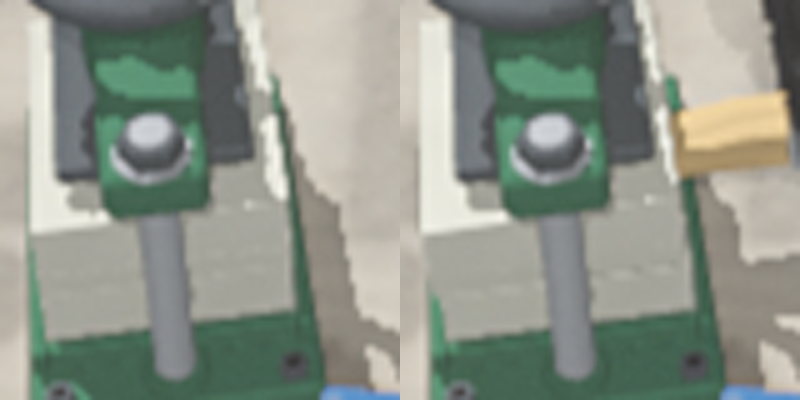

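In the right panel the wedge sits in the notch at (680,130), the parting line has opened along the left face at about (650,270), and the platen is clear. Travel past lip contact was about 18 mm, which gives a gap of about 4 mm, so I'm handing in.

```bash
python3 -c "
from workcell import *
print(job_done())"
```

```text
the job is handed in; nothing more can be done
None
```

I handed the job in at about 20 s with the handwheel unscrewed just over one turn (about 6.7 rad by the hand's travel) and the wedge, still gripped, about 50 mm into the notch. I put the front gap at about 4 mm from wedge travel; the camera check read higher, roughly 5.6 mm, and no verdict came back.

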